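# Clear the service board and knock its stop pin home

### The arm

A 6-joint arm with a two-finger parallel gripper is mounted at the origin on the work surface. World frame = base frame: x ahead of the robot, y to its left, z up, the work surface at z = 0. Lengths are in m, angles in rad, forces in N, time in s.
With the tool pointing down it reaches from about 0.375 to 0.9 m from the base axis. Payload 3.1 kg.
Tool frame: the origin (TCP) lies where the fingers leave the gripper's body, on its centre line; the fingertips stand 73 mm ahead of it and the grasp point (between the pads) lies 54 mm ahead of it (manip.grip_depth is the distance from the TCP to the grasp point, in m); z points along the fingers, y is the direction in which the jaws open and shut (so a half turn about z gives the same grasp; the last joint's range is limited). The gripper opens to 85 mm and grips with 20 to 120 N. Pads are 22 mm wide; open, the fingers measure 114 mm over their backs; the gripper's body (76 mm by 85 mm) begins 54 mm behind the grasp point. The pads swing forward as they close: fully open they stand 13 mm farther back than shut.
Start: joints at [0.978, 0.527, 1.433, -0, 1.181, -0.178], TCP at [0.252, 0.572, 0.304] pointing down, gripper open.
Joint ranges: [-3.08, 3.08], [-0.75, 2.2], [0.22, 2.44], [-1.43, 4.57], [0, 2.65], [-2.85, 2.85]. Speed limits (rad/s): [2.79, 2.79, 3.14, 3.14, 3.14, 3.14].

### API

Orientations are given as [roll, pitch, yaw] about the fixed x, y, z axes, in that order (R = Rz(yaw) Ry(pitch) Rx(roll)).
In Python, from cell import manip gives the robot as it stands. Calls block until the motion is done:
- manip.move_ptp(position, orientation): joint-space move of the TCP to a pose.
- manip.servo_line(position, orientation=None, rate=0.15, guard=None): straight line of the TCP; orientation=None keeps the orientation; rate is the mean speed in m/s. With guard (N) it stops when the force on the tool has changed by that much, and returns True; else False.
- manip.movej(angles): joint-space move.
- manip.gripper_to(opening, grip_force=None): finger opening in m; grip_force is the grip in N (None keeps the last); returns when the fingers have stopped.
- manip.hold(seconds).
- manip.inverse_kinematics(position, orientation): joint angles nearest the present ones, or None.
- manip.get_obs(): the state.
- manip.get_image(name): name is "scene" or "top"; returns a dict with "frame" (420x560x3 uint8, red, green, blue), "fovy" (degrees; the focal length in pixels is half the picture's height over the tangent of half this angle, whatever the lens; pixels are square), "cx", "cy" (the principal point, pixels), "R" (3x3) and "t" (3): a world point X has camera coordinates R X + t. Camera axes: x right, y down, z forward; pixel columns grow to the right and rows downward; lengths in m; the calibration is good to about 2 mm. A picture is of the moment at which its call begins. There is no depth.
A pose or a line that the arm cannot do raises manip.PlanningError and nothing moves.
- manip.job_done(): hands the job in, once; it reports no verdict.
The state is a dict: "time_s": time; "joint_pos": joint angles; "dq": joint speeds; "effort": joint torques, N m; "tcp_pos": TCP position; "tool_rot": TCP orientation; "contact_force": force on the tool from outside, world axes, zero at the start; "wrist_torque": the same for the moment, N m; "grip_width": finger opening in m.
Only numpy, scipy, OpenCV 4.12 (cv2) and the standard library are available. Lean on these libraries where they do the work, as an engineer would, in place of code of your own. Each camera call takes 0.05 s, during which the arm holds its last target.

### The job

Clear the white service board for the next module: put the three offcuts lying on it into the red scrap bin. When all three are in the bin, use the mallet, not the gripper itself, to knock the brass stop pin in the board fully home, then stand the mallet back on the green mat on the same black face it stood on. Leave the multimeter, the terminal strip and the tape reel where they are.

Things in the scene. Friction and masses are not known exactly. Their poses are not given: they have to be found in the camera images.
- board: White plastic service board fixed to the bench, 220 (x) x 280 (y) x 20 mm thick; origin at the centre of its underside, so its top is 20 mm above the origin. The stop pin is in it at x = +85 mm, y = 0 of the board's frame, near the edge farthest from the robot.
- stop_pin: Brass pin in the board: head 20 mm across, 4 mm thick, on a 12 mm stem. Origin at the centre of the head's flat top, z up. It slides only vertically: at the start the top is 16 to 20 mm above the board's top face; fully home it is 4 mm above it (head resting on the board). Stiff (6 to 8 N: friction and a weak spring); it stays where it is driven. Only the mallet may press it.
- trunking_offcut: Grey plastic cable-trunking offcut, U-shaped, open side up: 30 (x) x 46 (y) x 25 mm high, walls 3 mm along y, about 25 g; pinch it across x. Origin at the centre of its underside. Starts lying on the board.
- tube_offcut: Blue-painted square steel tube offcut, lying: 26 (x) x 44 (y, the tube's axis) x 26 mm high, about 60 g; pinch it across x. Origin at the centre of its underside. Starts lying on the board.
- busbar_offcut: Solid copper busbar offcut: 20 (x) x 40 (y) x 14 mm high, about 90 g; pinch it across x. Origin at the centre of its underside. Starts lying on the board.
- scrap_bin: Red open-topped bin fixed to the bench, outside 180 (x) x 150 (y) x 70 mm high, walls and floor 4 mm; origin at the centre of its underside. To the left or the right of the board.
- mat: Green mat fixed to the bench, 240 (x) x 130 (y) x 3 mm thick; origin at the centre of its underside. On the other side of the board from the bin; the mallet stands on it.
- mallet: Mallet, about 0.44 kg, standing on one black face of its head, handle level. Head orange, 40 x 40 mm, 64 mm high, with black faces 38 x 38 mm at bottom and top. Origin at the centre of the lower black face, z up through the head. Wooden handle 20 mm wide (y), 24 mm high (z), along -x from the head (x = -20 to -170 mm), its axis 32 mm above the origin.
- mallet_grip (a point): Grip point on the axis of the mallet's handle, 65 mm from the head's axis, 32 mm above the lower face; pinch across y.
- multimeter: Yellow multimeter lying beyond the board, 85 (x) x 170 (y) x 40 mm high; origin at the centre of its underside. Leave alone.
- terminal_strip: Good green terminal strip, 30 (x) x 60 (y) x 22 mm high, on the bench; origin at the centre of its underside. Leave alone.
- tape_reel: Blue reel of tape lying flat on the bench, 64 mm across, 19 mm high; origin at the centre of its underside. Leave alone.

How it is judged:
On the way, in this order (a step that is already met when the one before it is completed fails the run):
1. all three offcuts are in the scrap bin while the stop pin still stands up (x of trunking_offcut in the frame of scrap_bin between -0.09 and 0.09 m and y of trunking_offcut in the frame of scrap_bin between -0.075 and 0.075 m and z of each of trunking_offcut, tube_offcut, busbar_offcut in the frame of scrap_bin below 0.058 m and x of tube_offcut in the frame of scrap_bin between -0.09 and 0.09 m and y of tube_offcut in the frame of scrap_bin between -0.075 and 0.075 m and x of busbar_offcut in the frame of scrap_bin between -0.09 and 0.09 m and y of busbar_offcut in the frame of scrap_bin between -0.075 and 0.075 m and z of stop_pin in the frame of board above 0.033 m), for 0.1 s.
2. the mallet presses the stop pin and drives it fully home (x of trunking_offcut in the frame of scrap_bin between -0.09 and 0.09 m and y of trunking_offcut in the frame of scrap_bin between -0.075 and 0.075 m and z of each of trunking_offcut, tube_offcut, busbar_offcut in the frame of scrap_bin below 0.058 m and x of tube_offcut in the frame of scrap_bin between -0.09 and 0.09 m and y of tube_offcut in the frame of scrap_bin between -0.075 and 0.075 m and x of busbar_offcut in the frame of scrap_bin between -0.09 and 0.09 m and y of busbar_offcut in the frame of scrap_bin between -0.075 and 0.075 m and z of stop_pin in the frame of board below 0.026 m and contact force between mallet and stop_pin above 1 N).
At the end, for the whole second after the job is handed in: Every offcut is inside the scrap bin (origin within its outline, under 58 mm over its underside); the pin is within 2 mm of fully home; the mallet stands on its original face, tilted under 0.1 rad, the centre of that face over the mat; all at rest (under 20 mm/s) (x of trunking_offcut in the frame of scrap_bin between -0.09 and 0.09 m and y of trunking_offcut in the frame of scrap_bin between -0.075 and 0.075 m and z of each of trunking_offcut, tube_offcut, busbar_offcut in the frame of scrap_bin below 0.058 m and x of tube_offcut in the frame of scrap_bin between -0.09 and 0.09 m and y of tube_offcut in the frame of scrap_bin between -0.075 and 0.075 m and x of busbar_offcut in the frame of scrap_bin between -0.09 and 0.09 m and y of busbar_offcut in the frame of scrap_bin between -0.075 and 0.075 m and z of stop_pin in the frame of board below 0.026 m and x of mallet in the frame of mat between -0.12 and 0.12 m and y of mallet in the frame of mat between -0.065 and 0.065 m and z of mallet in the frame of mat below 0.008 m and angle between mallet's own z axis and vertical below 0.1 rad and linear speed of each of trunking_offcut, tube_offcut, busbar_offcut, mallet below 0.02 m/s); the robot touches nothing.
It fails at once if the gripper or arm presses the stop pin (more than 2 N) (contact force between any of the fingers, the arm and stop_pin above 2 N).
It fails at once if the multimeter is moved by more than 20 mm (distance of multimeter from where it was at the start of the episode above 0.02 m).
It fails at once if the terminal strip is moved by more than 20 mm (distance of terminal_strip from where it was at the start of the episode above 0.02 m).
It fails at once if the tape reel is moved by more than 20 mm (distance of tape_reel from where it was at the start of the episode above 0.02 m).
It also fails if it takes over 72 s, if anything falls off the work surface, if the arm or the gripper's body presses on something with over 40 N, if the wrist force passes 120 N, or if a joint passes its speed limit or range.

## Working session

There is one attempt and no reset: what is moved stays moved. The work goes in short steps, each a Python script; the robot and the scene stay as the last script left them, time stands still between calls to the robot, and variables do not carry over. Pictures are saved under pics/ and viewed, and the job is handed in when it is done.

```bash
ls; mkdir -p pics; python3 - <<'E'
from cell import manip
import cv2
for n in("scene","top"):
    d=manip.get_image(n); cv2.imwrite(f"pics/{n}0.png",d["frame"][:,:,::-1]); print(n,d["fovy"],d["cx"],d["cy"],d["R"],d["t"],[k for k in d])
print(manip.get_obs())
E
```

```text
pics
scene 49.483366952329725 278.69497382447327 209.32600290529143 [[-0.58318728  0.81229457 -0.0083744 ]
 [ 0.63632678  0.45039439 -0.62628518]
 [-0.50495627 -0.3705704  -0.77954907]] [ 0.36868769 -0.34159957  1.34286794] ['frame', 'fovy', 'cx', 'cy', 'R', 't']
top 57.89777531772168 280.0714229823984 213.31432155556305 [[ 0.0267055  -0.99961826 -0.00708147]
 [-0.9875476  -0.02528303 -0.15527555]
 [ 0.15503724  0.01114    -0.98784582]] [-0.00098941  0.62224     0.87835786] ['frame', 'fovy', 'cx', 'cy', 'R', 't']
{'time_s': 0.1, 'joint_pos': array([ 9.77513900e-01,  5.28377095e-01,  1.43376534e+00, -2.32882551e-05,
        1.18138782e+00, -1.78516714e-01]), 'dq': array([-0.00106025, -0.0017791 , -0.00302443,  0.00032459,  0.00016978,
        0.00021673]), 'effort': array([-5.50888853e-04, -4.43300700e+01, -1.78585911e+01, -2.69622333e-04,
        3.89867680e-03,  2.77020501e-05]), 'tcp_pos': array([0.25156452, 0.57159381, 0.30303174]), 'tool_rot': array([-3.13968202e+00, -3.22874481e-04,  2.72683549e+00]), 'contact_force': array([ 0.09205552, -0.60288848, -0.2446174 ]), 'wrist_torque': array([ 0.01673672, -0.05289246, -0.04405307]), 'grip_width': 0.08547965808032364}
```

View pics/scene0.png

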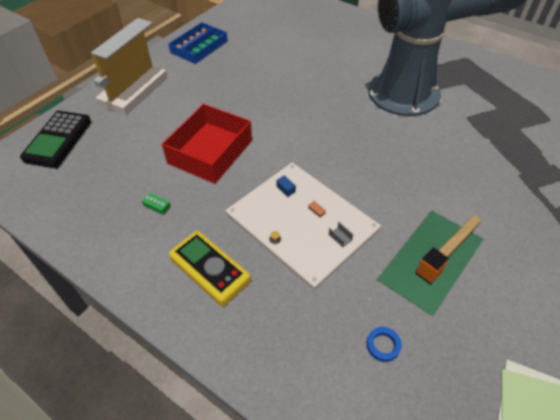

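View pics/top0.png

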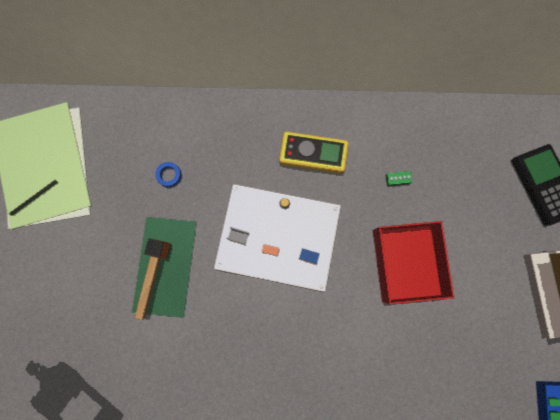

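The top view shows the board around (280,237), the bin at (413,262), and the mallet head at (157,250). I'll enlarge the crops to read pixels.

```bash
python3 - <<'E'
import cv2,numpy as np
im=cv2.imread("pics/top0.png")
def crop(n,x0,y0,w,h,s):
    c=cv2.resize(im[y0:y0+h,x0:x0+w],None,fx=s,fy=s,interpolation=cv2.INTER_CUBIC)
    for x in range((x0+9)//10*10,x0+w,10): cv2.putText(c,str(x),((x-x0)*s,8),0,.3,(0,255,255));cv2.line(c,((x-x0)*s+s//2,10),((x-x0)*s+s//2,16),(0,255,255),1)
    for y in range((y0+9)//10*10,y0+h,10): cv2.putText(c,str(y),(0,(y-y0)*s+s//2),0,.3,(0,255,255));cv2.line(c,(22,(y-y0)*s+s//2),(28,(y-y0)*s+s//2),(0,255,255),1)
    cv2.imwrite(n,c)
crop("pics/c_board.png",212,182,132,112,6)
crop("pics/c_mal.png",125,212,80,110,5)
crop("pics/c_bin.png",370,215,90,95,6)
E
```

```text
(no output)
```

View pics/c_board.png

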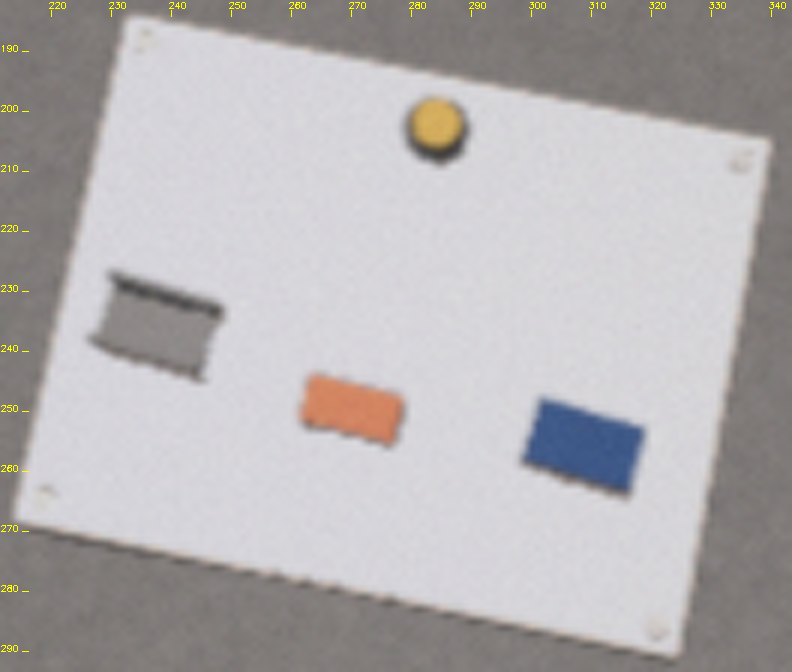

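View pics/c_mal.png

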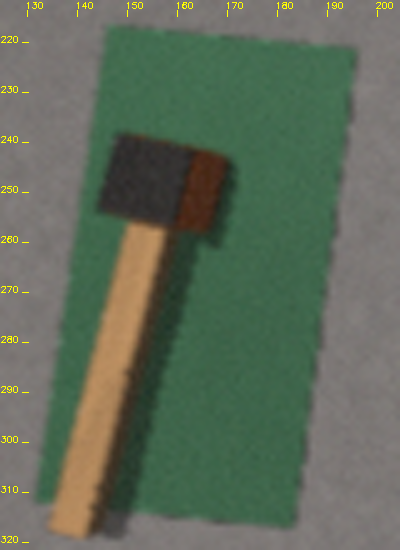

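View pics/c_bin.png

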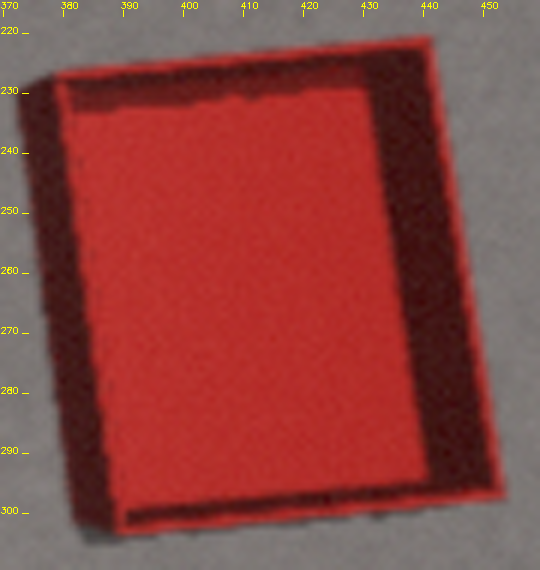

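```bash
cat > h.py <<'E'
import numpy as np,cv2
from cell import manip
CAM={"scene":(49.483366952329725,278.69497382447327,209.32600290529143,np.array([[-0.58318728,0.81229457,-0.0083744],[0.63632678,0.45039439,-0.62628518],[-0.50495627,-0.3705704,-0.77954907]]),np.array([0.36868769,-0.34159957,1.34286794])),
"top":(57.89777531772168,280.0714229823984,213.31432155556305,np.array([[0.0267055,-0.99961826,-0.00708147],[-0.9875476,-0.02528303,-0.15527555],[0.15503724,0.01114,-0.98784582]]),np.array([-0.00098941,0.62224,0.87835786]))}
def F(n): return 210/np.tan(np.radians(CAM[n][0])/2)
def proj(n,X):
    _,cx,cy,R,t=CAM[n]; c=np.atleast_2d(X)@R.T+t; f=F(n)
    return np.c_[c[:,0]/c[:,2]*f+cx,c[:,1]/c[:,2]*f+cy]
def unproj(n,p,z):
    _,cx,cy,R,t=CAM[n]; f=F(n); p=np.atleast_2d(p)
    d=np.c_[(p[:,0]-cx)/f,(p[:,1]-cy)/f,np.ones(len(p))]@R; C=-R.T@t
    return C+d*((z-C[2])/d[:,2])[:,None]
def box(x,y,z0,yaw,lx,ly,h,ox=0):
    c,s=np.cos(yaw),np.sin(yaw)
    return np.array([[x+c*(a+ox)-s*b,y+s*(a+ox)+c*b,z0+hh] for hh in(0,h) for a,b in((lx/2,ly/2),(lx/2,-ly/2),(-lx/2,-ly/2),(-lx/2,ly/2))])
def drawbox(im,n,B,col,s,o):
    p=((proj(n,B)-o+0.5)*s).astype(int)
    for i in range(4):
        for a,b in((i,(i+1)%4),(i+4,(i+1)%4+4),(i,i+4)): cv2.line(im,tuple(map(int,p[a])),tuple(map(int,p[b])),col,1)
E
python3 - <<'E'
from h import *
for n in CAM: print(n,"C",-CAM[n][3].T@CAM[n][4])
Q={"board":((212,182,6),.02,[(124,14),(772,139),(682,656),(14,519)]),
"pin":((212,182,6),.038,[(438,123)]),
"bus":((212,182,6),.034,[(311,373),(405,397),(392,446),(300,422)]),
"tube":((212,182,6),.046,[(541,397),(645,428),(631,489),(522,458)]),
"trunk":((212,182,6),.045,[(112,272),(224,308),(204,380),(90,340)]),
"mhead":((125,212,5),.067,[(118,133),(194,152),(176,226),(97,212)]),
"mhandle":((125,212,5),.047,[(127,222),(170,226),(95,537),(50,525)]),
"mat":((125,212,5),.003,[(106,27),(356,47),(295,527),(37,500)]),
"bin":((370,215,6),.07,[(52,72),(432,37),(507,495),(118,535)])}
for k,((x0,y0,s),z,c) in Q.items():
    p=np.array([(x0+(a+.5)/s-.5,y0+(b+.5)/s-.5) for a,b in c]); X=unproj("top",p,z)[:,:2]
    print(k,X.mean(0).round(4))
    if len(X)>1:
        e=np.roll(X,-1,0)-X; print("  len",np.linalg.norm(e,axis=1).round(4),"ang",np.arctan2(e[:,1],e[:,0]).round(3))
E
```

```text
scene C [1.11047251 0.35199863 0.83598024]
top C [0.47833986 0.00495817 0.96429379]
board [0.5688 0.0198]
  len [0.2792 0.2174 0.2787 0.2165] ang [-1.74   2.975  1.398 -0.164]
pin [0.6522 0.005 ]
bus [0.5334 0.037 ]
  len [0.0396 0.0206 0.0387 0.0204] ang [-1.794  2.909  1.343 -0.188]
tube [ 0.5218 -0.0571]
  len [0.0434 0.025  0.0452 0.0256] ang [-1.834  2.927  1.321 -0.284]
trunk [0.5649 0.1165]
  len [0.0481 0.0302 0.0491 0.0289] ang [-1.856  2.91   1.262 -0.266]
mhead [0.5292 0.3112]
  len [0.0377 0.0355 0.0382 0.0382] ang [-1.786  2.975  1.425 -0.182]
mhandle [0.4374 0.3276]
  len [0.021  0.148  0.0222 0.1446] ang [-1.636  2.977  1.349 -0.173]
mat [0.4884 0.303 ]
  len [0.1293 0.2395 0.1288 0.2371] ang [-1.625  3.077  1.498 -0.063]
bin [ 0.5132 -0.3042]
  len [0.151  0.1778 0.1501 0.1791] ang [-1.453 -3.019  1.698  0.128]
```

```bash
cat > ov.py <<'E'
from h import *
P=dict(bus=(.5334,.037,.02,-.228,.02,.04,.014),tube=(.5218,-.0571,.02,-.25,.026,.044,.026),trunk=(.5649,.1165,.02,-.27,.03,.046,.025),head=(.5292,.3112,.003,-.174,.04,.04,.064),handle=(.5292,.3112,.023,-.174,.15,.02,.024,-.095),pin=(.6522,.005,.02,-.167,.02,.02,.018),board=(.5688,.0198,0,-.167,.22,.28,.02),bin=(.5132,-.3042,0,.122,.18,.15,.07))
def ov(n,src,out,x0,y0,w,h,s):
    im=cv2.imread(src); c=cv2.resize(im[y0:y0+h,x0:x0+w],None,fx=s,fy=s,interpolation=cv2.INTER_CUBIC)
    for k,v in P.items(): drawbox(c,n,box(*v),(0,255,0) if k!="pin" else (255,0,255),s,np.array([x0,y0]))
    cv2.imwrite(out,c)
if __name__=="__main__":
    ov("scene","pics/scene0.png","pics/o_s.png",220,155,265,145,3)
    ov("top","pics/top0.png","pics/o_t.png",130,180,214,140,3)
E
python3 ov.py
```

```text
(no output)
```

View pics/o_s.png

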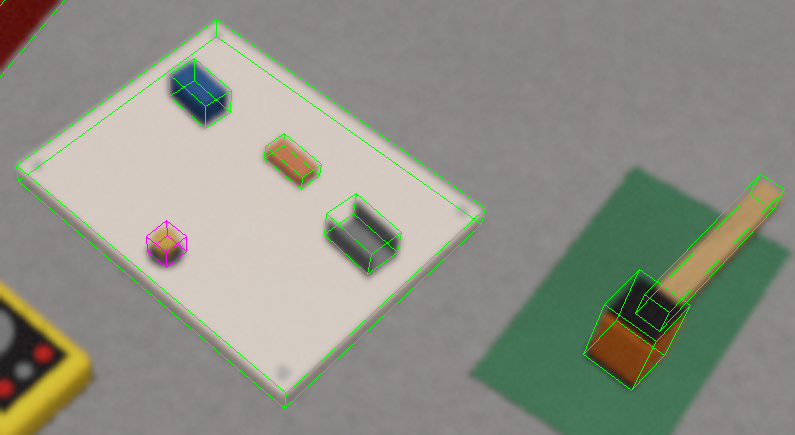

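View pics/o_t.png

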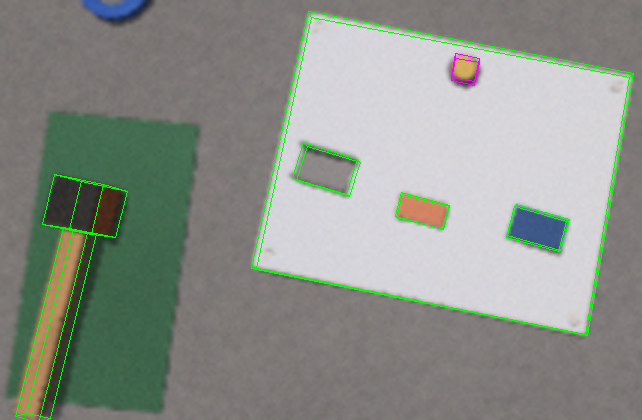

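Poses agree in both cameras (overlays within about 1 px; tube, busbar, trunking, pin, mallet). Picking the tube first.

```bash
cat >> h.py <<'E'
from math import pi
BIN=(.5132,-.3042,.122)
def down(yaw):  return [pi,0,yaw]
def wrap(a): return (a+pi)%(2*pi)-pi
def best(pos,yaw):
    """jaw yaw modulo pi giving the smallest last joint"""
    c=[]
    for y in(wrap(yaw),wrap(yaw+pi)):
        q=manip.inverse_kinematics(pos,down(y))
        if q is not None: c.append((abs(q[5]),y,q))
    c.sort(key=lambda k:k[0]); return c[0][1]
def st(tag=""):
    o=manip.get_obs(); print(tag,"t",round(o["time_s"],2),"tcp",o["tcp_pos"].round(4),"w",round(o["grip_width"],4),"F",o["contact_force"].round(1),flush=True)
def pick(x,y,yaw,z,pre,F):
    ty=best([x,y,.2],yaw+pi/2)
    manip.gripper_to(pre)
    manip.move_ptp([x,y,.17],down(ty)); st("above")
    g=manip.servo_line([x,y,z],rate=.12,guard=15); st(f"down guard={g}")
    manip.gripper_to(0.0,F); st("gripped")
    manip.servo_line([x,y,.20],rate=.25); st("up")
def drop(bx,by,op):
    c,s=np.cos(BIN[2]),np.sin(BIN[2]); x=BIN[0]+c*bx-s*by; y=BIN[1]+s*bx+c*by
    ty=best([x,y,.2],BIN[2]+pi/2)
    manip.move_ptp([x,y,.20],down(ty))
    manip.servo_line([x,y,.125],rate=.2); st("in bin")
    manip.gripper_to(op); 
    manip.servo_line([x,y,.20],rate=.3); st("out")
E
python3 - <<'E'
from h import *
pick(.5218,-.0571,-.25,.097,.05,40)
drop(-.03,-.035,.045)
d=manip.get_image("top"); cv2.imwrite("pics/t1.png",d["frame"][:,:,::-1])
E
```

```text
above t 3.02 tcp [ 0.522  -0.0564  0.1702] w 0.0502 F [-0.2 -0.9 -0.6]
down guard=False t 3.77 tcp [ 0.5221 -0.057   0.0972] w 0.0503 F [-0.1 -0.1 -0.7]
gripped t 4.11 tcp [ 0.5224 -0.0573  0.098 ] w 0.025 F [0.  1.5 6.5]
up t 4.67 tcp [ 0.5213 -0.0569  0.1997] w 0.0251 F [-0.4  1.  -0.8]
in bin t 6.3 tcp [ 0.4882 -0.3416  0.125 ] w 0.0253 F [ 0.4 -0.8 -0.4]
out t 7.03 tcp [ 0.4882 -0.3432  0.2021] w 0.0451 F [-0.1  0.3  0.2]
```

View pics/t1.png

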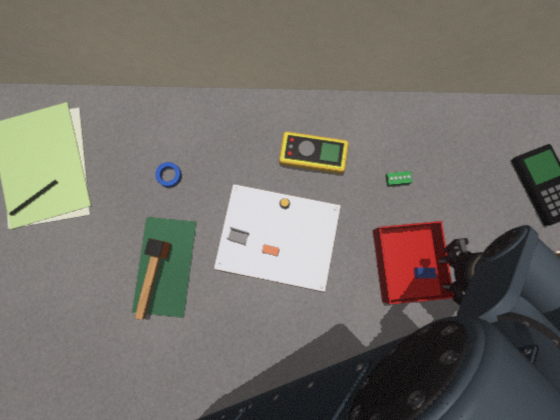

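The tube is in the bin (425,273). Next come the busbar and the trunking.

```bash
python3 - <<'E'
from h import *
pick(.5334,.037,-.228,.0955,.045,40)
if manip.get_obs()["grip_width"]<.015: raise SystemExit("no bus")
drop(.03,-.035,.04)
pick(.5649,.1165,-.27,.098,.055,25)
if manip.get_obs()["grip_width"]<.02: raise SystemExit("no trunk")
drop(.03,.033,.05)
manip.move_ptp([.40,.25,.25],down(best([.40,.25,.25],-.174+pi/2)))
st()
for n in("top","scene"):
  d=manip.get_image(n); cv2.imwrite(f"pics/{n}2.png",d["frame"][:,:,::-1])
E
```

```text
above t 8.72 tcp [0.5339 0.0362 0.17  ] w 0.0445 F [0.6 0.3 0.3]
down guard=False t 9.49 tcp [0.5338 0.0367 0.0958] w 0.045 F [-0.  -0.4 -0.1]
gripped t 9.83 tcp [0.534  0.0369 0.0965] w 0.0189 F [-0.8  0.1  6.2]
up t 10.4 tcp [0.5328 0.0371 0.1996] w 0.0186 F [-0.5 -0.8 -2.1]
in bin t 12.32 tcp [ 0.5478 -0.3345  0.1251] w 0.0186 F [ 1.2 -0.8 -0.1]
out t 13.06 tcp [ 0.5479 -0.3359  0.2024] w 0.0395 F [-1.4 -0.2 -0. ]
above t 15.02 tcp [0.5655 0.1157 0.1701] w 0.0553 F [ 0.8  1.  -0.9]
down guard=False t 15.77 tcp [0.5653 0.1163 0.0983] w 0.0549 F [-1.5  0.1  0.1]
gripped t 16.11 tcp [0.5656 0.1165 0.0991] w 0.0297 F [-0.6  0.7  4.8]
up t 16.67 tcp [0.5644 0.1166 0.1999] w 0.0297 F [ 0.1  0.4 -1.6]
in bin t 18.62 tcp [ 0.5395 -0.2671  0.1251] w 0.0297 F [-0.2  0.2  0.1]
out t 19.36 tcp [ 0.5395 -0.2683  0.2021] w 0.0501 F [-0.  -0.   0.3]
 t 21.3 tcp [0.4007 0.2496 0.2498] w 0.05 F [ 0.1 -0.8  0.4]
```

View pics/top2.png

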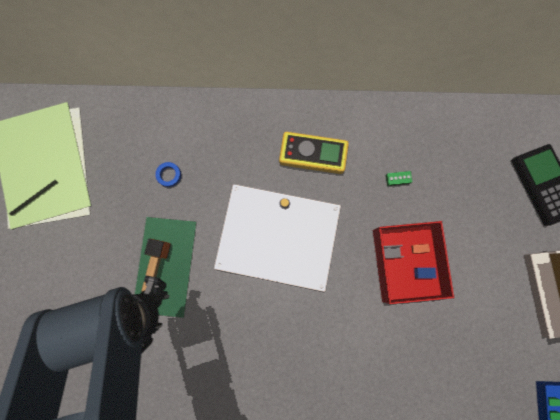

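View pics/scene2.png

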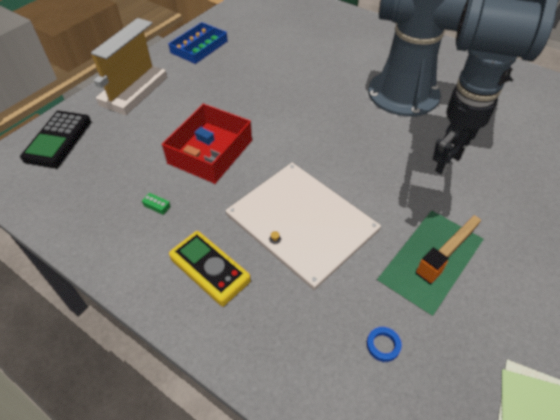

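All three offcuts lie in the bin: in the top view, trunking (392,252), busbar (421,249) and tube (425,273). The pin is still up. Now I'll grip the mallet.

```bash
python3 - <<'E'
from h import *
a=-.174; gx,gy=.5292-.065*np.cos(a),.3112-.065*np.sin(a)
for y in(wrap(a),wrap(a+pi)): 
    print(y,[np.round(manip.inverse_kinematics(p,down(y)),2) for p in([gx,gy,.2],[.5884,.0166,.17])])
ty=best([gx,gy,.2],a)
manip.move_ptp([gx,gy,.17],down(ty))
g=manip.servo_line([gx,gy,.089],rate=.1,guard=15); st(g)
manip.gripper_to(0,110); st("grip")
manip.servo_line([gx,gy,.19],rate=.12); manip.hold(.3); st("up")
for n in("top","scene"):
  d=manip.get_image(n); cv2.imwrite(f"pics/{n}3.png",d["frame"][:,:,::-1])
  im=d["frame"][:,:,::-1]; x0,y0=(110,200) if n=="top" else (370,130); cv2.imwrite(f"pics/{n}3c.png",cv2.resize(im[y0:y0+140,x0:x0+130],None,fx=4,fy=4,interpolation=2))
E
```

```text
-0.17399999999999993 [array([ 0.41,  0.59,  1.68, -0.  ,  0.88,  2.15]), array([-0.16,  0.66,  1.64, -0.  ,  0.85,  1.58])]
2.9675926535897936 [array([ 0.41,  0.59,  1.68,  0.  ,  0.88, -0.99]), array([-0.16,  0.66,  1.64,  0.  ,  0.85, -1.56])]
False t 23.69 tcp [0.4655 0.3226 0.0894] w 0.05 F [0.5 0.  0.1]
grip t 24.07 tcp [0.4656 0.3228 0.0898] w 0.0184 F [-0.6  0.5  5.5]
up t 25.37 tcp [0.465  0.3223 0.1894] w 0.0183 F [ 0.5 -0.4 -3.7]
```

View pics/scene3c.png

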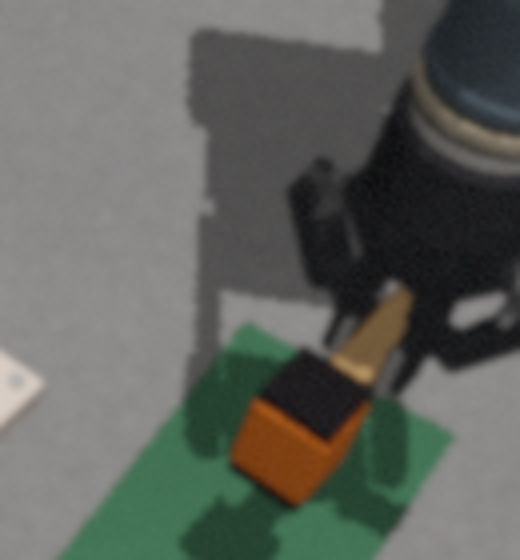

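View pics/top3c.png

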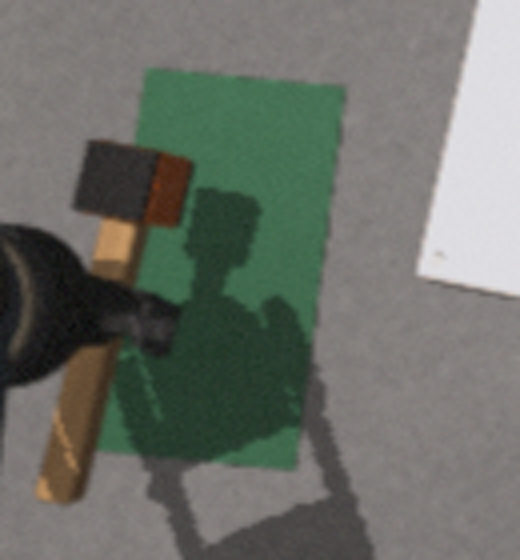

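```bash
python3 - <<'E'
import ov; from h import *
ov.P=dict(head=(.5290,.3110,.103,-.174,.04,.04,.064),handle=(.5290,.3110,.123,-.174,.15,.02,.024,-.095))
ov.ov("scene","pics/scene3.png","pics/o3s.png",400,190,110,80,4)
ov.ov("top","pics/top3.png","pics/o3t.png",110,220,70,110,5)
a=cv2.imread("pics/o3s.png");b=cv2.imread("pics/o3t.png");c=np.zeros((550,800,3),np.uint8);c[:320,:440]=a;c[:,445:795]=b;cv2.imwrite("pics/o3.png",c)
E
```

```text
(no output)
```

View pics/o3.png

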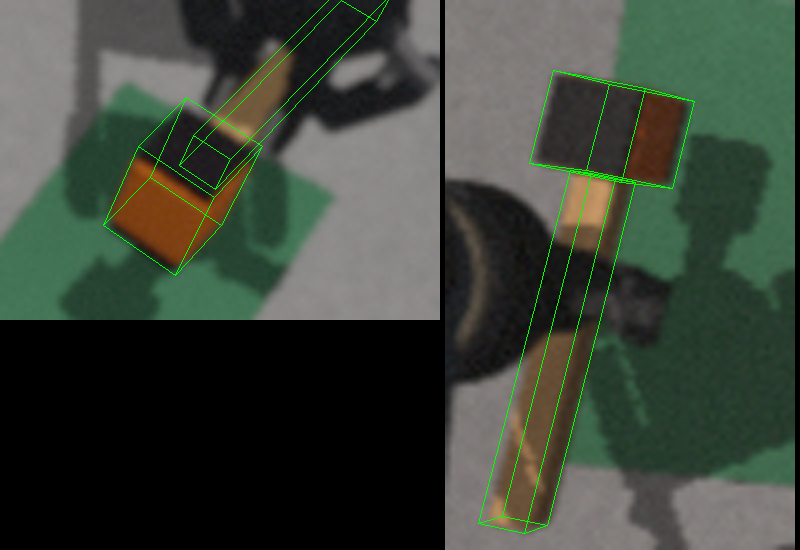

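The overlay matches the lifted mallet, so it's level and hasn't slipped. Next I'll drive the pin.

```bash
python3 - <<'E'
from h import *
a=-.174; px,py=.6524,.0053
gx,gy=px-.065*np.cos(a),py-.065*np.sin(a)
ty=manip.get_obs()["tool_rot"][2]
ty=wrap(a) if abs(wrap(ty-a))<.5 else wrap(a+pi)
manip.move_ptp([gx,gy,.17],down(ty)); manip.hold(.2); st("above")
g=manip.servo_line([gx,gy,.135],rate=.08,guard=15); st(g)
g=manip.servo_line([gx,gy,.1085],rate=.03,guard=16); st(f"press {g}")
manip.hold(.3); st()
for n in("top","scene"):
  d=manip.get_image(n); cv2.imwrite(f"pics/{n}4.png",d["frame"][:,:,::-1])
  im=d["frame"][:,:,::-1]; x0,y0=(230,180) if n=="top" else (220,170); cv2.imwrite(f"pics/{n}4c.png",cv2.resize(im[y0:y0+110,x0:x0+140],None,fx=4,fy=4,interpolation=2))
E
```

```text
above t 26.92 tcp [0.5881 0.0181 0.1701] w 0.0186 F [ 1.2 -0.2 -4.4]
False t 27.5 tcp [0.5883 0.0165 0.1345] w 0.0186 F [ 0.7 -0.2 -3.7]
press True t 28.32 tcp [0.5885 0.0166 0.1105] w 0.0184 F [-2.6  0.3  6.9]
 t 28.62 tcp [0.5884 0.0166 0.1105] w 0.0185 F [-2.   0.3  6.4]
```

View pics/scene4c.png

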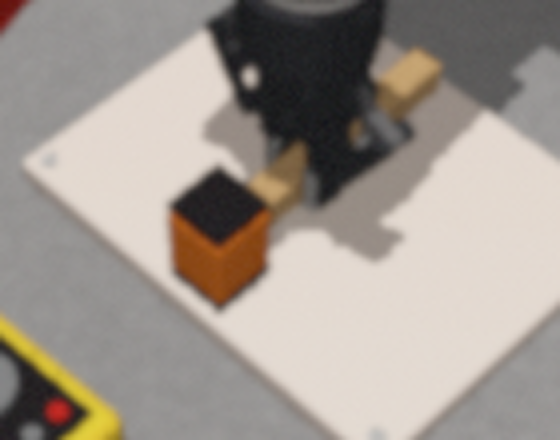

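```bash
python3 - <<'E'
from h import *
for z in(.1095,.1085,.1075,.1065):
    p=manip.get_obs()["tcp_pos"]; g=manip.servo_line([.5884,.0166,z],rate=.02,guard=25); manip.hold(.1); st(f"{z} {g}")
    if g or manip.get_obs()["contact_force"][2]>25: break
d=manip.get_image("scene"); im=d["frame"][:,:,::-1]; cv2.imwrite("pics/s5c.png",cv2.resize(im[170:280,220:360],None,fx=4,fy=4,interpolation=2))
E
```

```text
0.1095 False t 29.07 tcp [0.5887 0.0165 0.1107] w 0.0183 F [-3.4  0.   7.7]
0.1085 False t 29.42 tcp [0.5886 0.0166 0.1103] w 0.0186 F [-5.2  0.7 13.3]
0.1075 False t 29.77 tcp [0.5885 0.0166 0.1101] w 0.0184 F [-7.7  0.5 18.5]
0.1065 False t 30.12 tcp [0.5882 0.017  0.1089] w 0.0183 F [-6.5  1.9 17.4]
```

View pics/s5c.png

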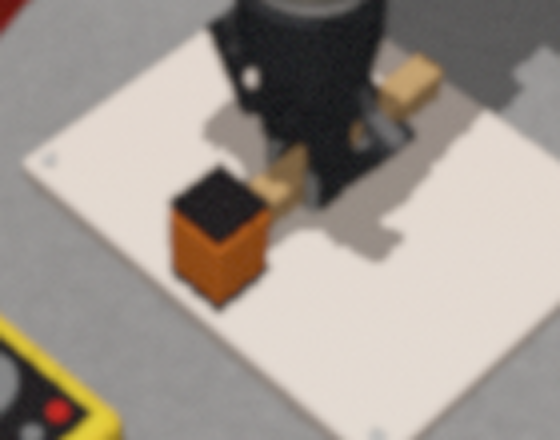

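The force rose to about 22 N net with the arm stalled at mallet height 24 mm, which means the head is seated on the board. I'll lift and check the pin.

```bash
python3 - <<'E'
from h import *
manip.servo_line([.5884,.0166,.17],rate=.12)
a=-.174; gx,gy=.5292-.065*np.cos(a),.3112-.065*np.sin(a)
ty=manip.get_obs()["tool_rot"][2]; ty=wrap(a) if abs(wrap(ty-a))<.5 else wrap(a+pi)
manip.move_ptp([gx,gy,.14],down(ty)); manip.hold(.2); st()
for n in("top","scene"):
  d=manip.get_image(n); cv2.imwrite(f"pics/{n}6.png",d["frame"][:,:,::-1])
import ov
ov.P=dict(pin=(.6525,.0055,.02,-.167,.02,.02,.004),head=(.5290,.3110,.053,-.174,.04,.04,.064))
ov.ov("scene","pics/scene6.png","pics/o6s.png",250,210,60,50,6)
ov.ov("top","pics/top6.png","pics/o6t.png",260,185,50,45,6)
ov.ov("scene","pics/scene6.png","pics/o6m.png",390,200,110,80,4)
A=[cv2.imread(f"pics/o6{k}.png") for k in "stm"];c=np.zeros((600,800,3),np.uint8)
c[:300,:360]=A[0];c[:270,370:670]=A[1];c[280:600,300:740]=A[2][:320];cv2.imwrite("pics/o6.png",c)
E
```

```text
t 32.29 tcp [0.4663 0.3214 0.1401] w 0.018 F [ 0.1 -0.3 -3.7]
```

View pics/o6.png

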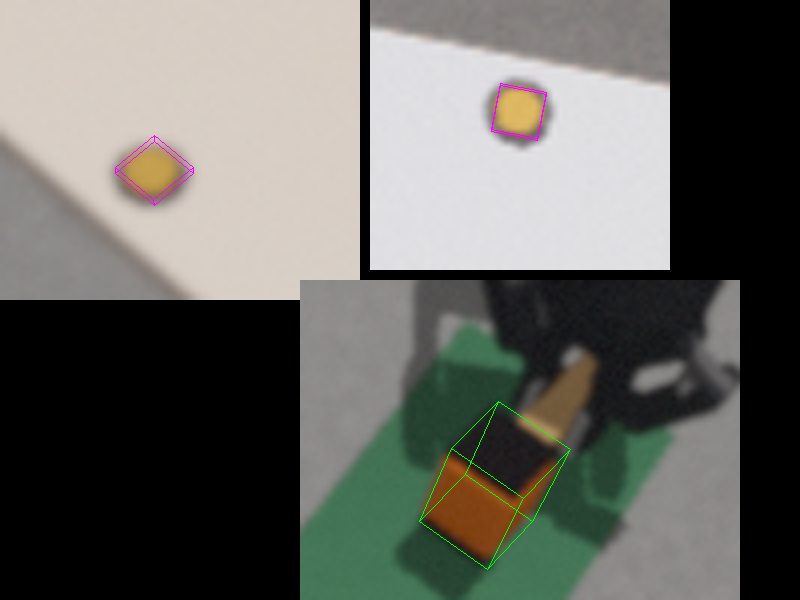

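The pin is flush: it matches the 4 mm overlay in both views. Setting the mallet down.

```bash
python3 - <<'E'
from h import *
a=-.174; gx,gy=.5292-.065*np.cos(a),.3112-.065*np.sin(a)
manip.servo_line([gx,gy,.097],rate=.1)
g=manip.servo_line([gx,gy,.0885],rate=.015,guard=5); manip.hold(.2); st(g)
manip.gripper_to(.03); manip.hold(.3); manip.gripper_to(.05); st("open")
manip.servo_line([gx,gy,.2],rate=.1)
manip.move_ptp([.45,.2,.25],down(manip.get_obs()["tool_rot"][2])); manip.hold(.5); st()
for n in("top","scene"):
  d=manip.get_image(n); cv2.imwrite(f"pics/{n}7.png",d["frame"][:,:,::-1])
import ov
ov.P=dict(head=(.5290,.3110,.003,-.174,.04,.04,.064),handle=(.5290,.3110,.023,-.174,.15,.02,.024,-.095))
ov.ov("scene","pics/scene7.png","pics/o7s.png",390,200,110,110,5)
E
```

```text
True t 33.74 tcp [0.465  0.3225 0.0888] w 0.0186 F [-0.6 -0.   6.1]
open t 34.65 tcp [0.4637 0.3219 0.0875] w 0.0496 F [-0.4 -0.8  0.6]
 t 37.02 tcp [0.4499 0.2004 0.2498] w 0.0501 F [ 0.3  1.  -0.5]
```

View pics/o7s.png

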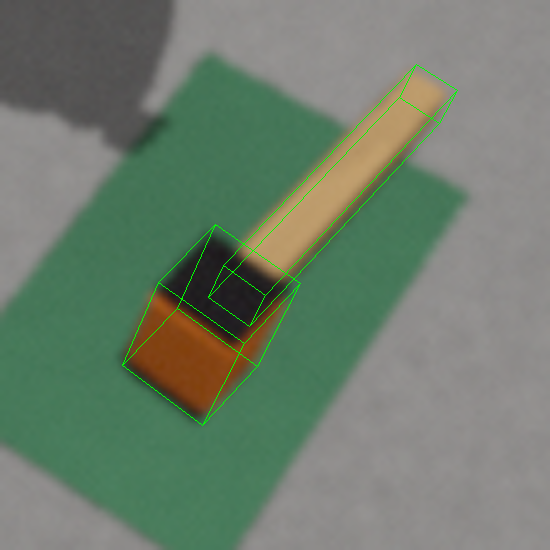

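View pics/scene7.png

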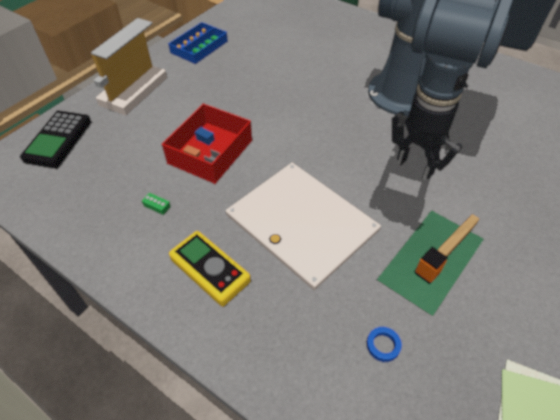

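View pics/top7.png

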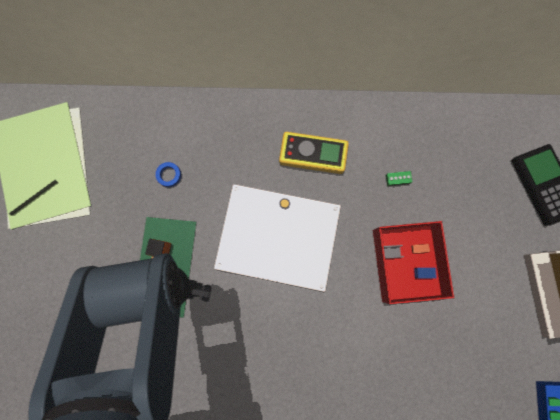

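The mallet stands upright on its original face on the mat, and the gripper is clear. The pin is flush at (275,239), the offcuts are in the bin, and the other items are where they were.

```bash
python3 -c "
from cell import manip
manip.job_done()"
```

```text
the job is handed in; nothing more can be done
```

The job is done and handed in at about 37 s of robot time, out of the 72 s allowed; no verdict was reported.

- **Offcuts:** I put the tube, busbar and trunking into the red bin. All three show inside it in both final pictures.
- **Pin:** I pressed it down with the mallet until the arm stalled at about 22 N, with the mallet face 24 mm above the bench. That is fully home, and the 4 mm outline matched the pin in both views afterwards.
- **Mallet:** It stands on its original face on the mat, within a few mm of where it started and upright by the outline check. It pivoted very slightly in the grip at the end of the pressing.
- **Other items:** The multimeter, terminal strip and tape reel sit at the same pixels as at the start.

No checks failed or disagreed. The first press stopped on its force limit at about 10 N net, near the home height, so I pressed a little further to confirm the pin was home.

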